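Index a banding wheel to the next division and set the marking needle

TASK

The first divisions are pricked on the soft clay pot; bring the wheel to the next one. Swing the needle arm out until its needle is a good 5 cm clear of the pot, pull up the spring plunger, take the wheel round one hole counter-clockwise (seen from above) and let the plunger drop fully home so that the wheel is locked, then swing the needle arm back in until the needle rests against the pot again and let go. Do not touch the pot itself, never turn the wheel with the needle on the pot, and leave the other things on the table where they are.

Things in the scene. Friction and masses are not known exactly. Their poses are not given: they have to be found in the camera images.
- base: Grey cast base of the indexing banding wheel, fixed; origin under its centre, z up; its turn on the table varies by 20 degrees either way. It carries a fixed steel index ring 332 mm across, top 70 mm above the table, with 8 holes of 12 mm every 45 degrees on a circle of 140 mm radius. By its axes the plunger starts 110 degrees clockwise from x, and the needle arm is on the +y side.
- wheel_axis (a point): Point on the wheel's upright axis, at the height of the ring's top face, axes as the base. Over the ring turns an aluminium head 210 mm across (top 92 mm above the table); its ear, top 90 mm above the table, carries the spring plunger outside the rim, on the robot's right.
- wheel (a joint): Turn of the head on the base, rad, 0 at the start hole, growing counter-clockwise seen from above; the next hole is at 0.785. The head turns freely (about 0.05 N m) when the plunger is up and has about 0.01 rad of play when locked.
- plunger_knob (a point): Middle of the plunger's black round pull knob, where to pinch it: 127 mm above the table when home, 140 mm from the wheel axis. The knob is 32 mm tall, 26 to 28 mm across here, and flares to 32 mm at its top, 15 mm above this point. Under it stands a steel sleeve 16 mm across on the ear. It goes round with the head; its 10 mm round-ended pin points straight down into the ring.
- plunger (a joint): Lift of the plunger, m: 0 fully home (pin 9 mm deep in a hole), above 0.009 the pin is clear of the ring, 0.016 is the end of its travel. The spring pushes it down with 7 N when home and 14 N at full lift; let go between holes, the pin rides on the ring (at about 0.008) and snaps into the next hole it meets.
- next_hole (a point): Mouth of the hole the pin has to go into, on the top face of the ring: one place counter-clockwise from the start hole, 140 mm from the wheel axis.
- needle_grip (a point): Middle of the upright round wooden grip on the needle arm, where to pinch it: 22 mm across, 32 mm tall, 176 mm above the table, 130 mm from the arm's pivot. The arm is a level flat steel bar (top 147 mm above the table) under it.
- needle_pivot (a point): The needle arm's upright pivot on top of its post, beyond the wheel on the robot's left, 142 mm above the table.
- needle (a joint): Swing of the needle arm, rad: 0 at its stop with the needle against the pot's belly (the start), growing as the arm swings outwards, away from the pot (clockwise seen from above about its pivot), to 1.0. The pivot has friction (about 0.06 N m), so the arm stays where it is left. The needle is 170 mm from the pivot: 0.3 rad takes it 50 mm clear.
- pot: Leather-hard clay vase stuck to the middle of the head, 110 mm across, 110 mm tall, its rim 202 mm above the table and 74 mm across; origin at the centre of its foot, z up. It is soft: do not touch it.
- slip_jar: Bystander: round clay jar with a dark metal cap, 62 mm across, 78 mm tall, origin under its centre.
- bird: Bystander: little clay bird, 44 mm across, 56 mm tall, origin under its centre.
- small_pumpkin: Bystander: small pale clay pumpkin, 84 mm across, 56 mm tall, origin under its centre.
- water_cup: Bystander: empty pale clay cup, 68 mm across, 75 mm tall, origin under its centre.
- brush: Bystander: brush with a wooden handle, 200 mm long, lying beside the wheel.
- rib: Bystander: flat wooden potter's rib, about 123 x 56 x 7 mm, lying flat.
- glaze_jar: Bystander: round clay jar with a white cap, 68 mm across, 70 mm tall, origin under its centre.
- gourd_lid: Bystander: clay lid with a knob, 72 mm across, 46 mm tall, origin under its centre.

How it is judged:
By the outcome, as a careful person would: the job done as asked, in the order asked, and still so for the second after the job is handed in, with the robot touching nothing.
It also fails if it takes over 54 s, if anything falls off the work surface, if the arm or the gripper's body presses on something with over 40 N, if the wrist force passes 120 N, or if a joint passes its speed limit or range.

ROBOT

A 6-joint arm with a two-finger parallel gripper is mounted at the origin on the work surface. World frame = base frame: x ahead of the robot, y to its left, z up, the work surface at z = 0. Lengths are in m, angles in rad, forces in N, time in s.
With the tool pointing down it reaches from about 0.35 to 0.775 m from the base axis. Payload 5.5 kg.
Tool frame: the origin (TCP) lies midway between the tips of the shut fingers; the grasp point (between the pads) lies 19 mm behind it; z points along the fingers, y is the line along which they close (so a half turn about z gives the same grasp; the last joint's range is limited). The gripper opens to 85 mm and grips with 20 to 120 N. Pads are 22 mm wide; open, the fingers measure 114 mm over their backs; the gripper's body (76 mm by 85 mm) begins 54 mm behind the grasp point. The pads swing forward as they close: fully open they stand 13 mm farther back than shut.
Start: joints at [1.055, 0.313, 0.046, 1.304, 0, 1.431], TCP at [0.211, 0.535, 0.231] pointing down, gripper open.
Joint ranges: [-2.76, 2.76], [-0.86, 1.69], [-1.03, 1.26], [-2.2, 2.34], [-1.47, 1.5], [-3.14, 3.14]. Speed limits (rad/s): [2.57, 2.57, 3.14, 3.14, 3.14, 3.14].

INTERFACE

Orientations are given as a unit quaternion [w, x, y, z].
In Python, from workcell import env gives the robot as it stands.
- The arm moves only by the tool move_arm, never from a script. Its argument "targets" is a list of rows, each a list of 3 entries, a list of its own where there are three numbers: the shift along the tool's x, y, z in mm, then the turn, a rotation vector about the tool's x, y, z in units of 10 degrees (1.0 is 10 degrees), then the closure, from -1 (fully open) to 1 (shut). In form: [[[dx, dy, dz], [ax, ay, az], gripper], ...]. A call has 1 to 5 rows; each row is the pose to reach, as a shift and turn from the pose commanded when the call began, along the tool's axes at that moment; what a row does not reach only later rows make up. A row lasts 1/8 s, in which the tool goes at most 62.5 mm and 10.7 degrees, less where a joint would pass 70% of its speed; a pose out of reach is approached as far as the arm can. A call with a gripper value outside its range is refused whole. The fingers move at their own pace and stop on an object; "squeeze" is the grip in N (left out, the last holds). Time passes only in rows, so rows that repeat a pose let the fingers close. It gives the time, the measured TCP pose, the force, the opening and the grip force at its end, in the units of the state.
- env.get_state(): the state, without advancing time (a new reading comes with each control period).
- env.read_camera(name): name is "side" or "top" or "wrist"; returns a dict with "pixels" (420x560x3 uint8, red, green, blue), "fovy" (degrees; the focal length in pixels is half the picture's height over the tangent of half this angle, whatever the lens; pixels are square), "cx", "cy" (the principal point, pixels), "dist_coeffs" ([k1, k2, p1, p2, k3] as OpenCV has them; the pictures are not rectified), "extrinsics" (4x4, takes a point from world to camera coordinates); the wrist camera has in their place "mount" (4x4, takes a point from camera to tool coordinates, whose origin is the TCP and whose axes are the flange's). Camera axes: x right, y up, looking along -z (the intrinsics and any distortion apply to the point x, -y, -z); pixel columns grow to the right and rows downward; lengths in m; the calibration is good to about 2 mm. A picture is of the moment at which its call begins: read the wrist's pose just before it. There is no depth.
- env.hand_in(): hands the job in; it is judged then, once.
Trained networks look in a picture, given as the dict that the camera call returned (one of the last four; its "shot" number tells which), for a name from the list of things; names that differ only in an ending like _2 or _b are one class to them, and where a whole thing is asked for, a point or a joint stands for the part that bears it (a point fixed in the world has none). Each returns a list of dicts, best first, with "confidence" (0 to 1); they miss things now and then, are a little off and sometimes report something else, mostly with a low value. They report only what shows in the picture. A call takes as long as a camera call.
- env.spot_in(thing, picture): "centre" ([x, y, z] in m, in world coordinates, good to about 4 mm: the middle of the surface that is visible of it).
- env.regions_of(thing, picture): "mask" (420x560 bool, what is visible of it).
- env.landmark_of(thing, picture): "centre" ([x, y, z] in m, in world coordinates, good to about 4 mm: a listed point, or the origin of a listed thing).
The state is a dict: "clock": time; "joint_pos": joint angles; "qvel": joint speeds; "tau": joint torques, N m; "tcp_pos": TCP position; "orientation": TCP orientation; "wrist_force": force on the tool from outside, world axes, zero at the start; "ft_torque": the same for the moment, N m; "finger_gap": finger opening in m; "grip_force": force on a finger pad.
Only numpy, scipy, OpenCV 4.12 (cv2) and the standard library are available. Lean on these libraries where they do the work, as an engineer would, in place of code of your own. Each camera call takes 0.05 s, during which the arm holds its last target. There are 200 camera calls.

## Working session

There is one attempt and no reset: what is moved stays moved. The work goes in short steps, Python scripts to look and compute and a tool call to move; the robot and the scene stay as the last step left them, time stands still between calls to the robot, and variables do not carry over. Pictures are saved under pics/ and viewed, at most 10 in all, crops included, and the job is handed in when it is done.

Besides the shell and the picture viewer there is one more tool, called after ">>>" in YAML: its name, and indented under it one key for each argument. move_arm: Moves the arm, as the interface text tells. Its arguments: {"type":"object","properties":{"targets":{"type":"array","items":{"type":"array"}},"squeeze":{"type":"number"}},"required":["targets"]}

```bash
mkdir -p pics; ls
cat > h.py <<'E'
from workcell import env
import numpy as np, cv2
from scipy.spatial.transform import Rotation as R
def st(): return env.get_state()
def tool():
    s=st(); q=s["orientation"]; return np.array(s["tcp_pos"]), R.from_quat([q[1],q[2],q[3],q[0]])
def to_tool(p):  # world target TCP -> shift mm
    t,r=tool(); return r.inv().apply(np.array(p)-t)*1000
E
python3 - <<'E'
from h import *
s=st(); print({k:np.round(v,3).tolist() for k,v in s.items()})
t,r=tool(); print(r.as_matrix().round(3))
for n in ["top","side"]:
    p=env.read_camera(n); cv2.imwrite(f"pics/{n}0.png",p["pixels"][:,:,::-1])
    for k in ["wheel_axis","plunger_knob","next_hole","needle_grip","needle_pivot","base","pot","slip_jar","bird","small_pumpkin","water_cup","glaze_jar","gourd_lid"]:
        print(n,k,[(np.round(d["centre"],4).tolist(),round(d["confidence"],2)) for d in env.landmark_of(k,p)[:2]])
E
```

```text
pics
{'clock': 0.0, 'joint_pos': [1.055, 0.314, 0.045, 1.304, -0.0, 1.431], 'qvel': [-0.0, 0.001, -0.001, -0.002, 0.001, -0.0], 'tau': [-0.0, -48.062, 29.854, 0.019, -0.0, 0.0], 'tcp_pos': [0.211, 0.534, 0.23], 'orientation': [-0.0, 0.187, 0.982, -0.001], 'wrist_force': [0.68, -0.429, -0.507], 'ft_torque': [-0.038, 0.02, -0.012], 'grip_force': 0.0, 'finger_gap': 0.085}
[[-0.93   0.367 -0.001]
 [ 0.367  0.93  -0.002]
 [ 0.    -0.002 -1.   ]]
top wheel_axis [([0.5626, -0.0139, 0.0705], 0.82), ([0.6617, -0.111, 0.068], 0.7)]
top plunger_knob [([0.5637, -0.1502, 0.1233], 0.42)]
top next_hole [([0.664, -0.1123, 0.0693], 0.57), ([0.4257, 0.1968, -0.0007], 0.41)]
top needle_grip [([0.5713, 0.0819, 0.1778], 0.69)]
top needle_pivot [([0.6963, 0.1268, 0.1429], 0.67), ([0.4257, 0.1949, -0.0037], 0.52)]
top base [([0.5606, -0.0131, -0.0005], 0.73), ([0.5724, 0.0833, 0.1798], 0.35)]
top pot [([0.5656, -0.0132, 0.0896], 0.58)]
top slip_jar [([0.5156, -0.2571, 0.0005], 0.66)]
top bird [([0.7967, -0.0537, -0.001], 0.56)]
top small_pumpkin [([0.4265, 0.1981, -0.0046], 0.66)]
top water_cup [([0.5565, 
[... 315 characters left out ...]
6368, -0.4902, -0.0016], 0.3)]
side needle_grip [([0.576, 0.0846, 0.1794], 0.67)]
side needle_pivot [([0.6942, 0.1296, 0.1424], 0.71), ([0.5516, 0.2162, -0.0023], 0.67)]
side base [([0.5634, -0.0116, -0.0011], 0.92)]
side pot [([0.5633, -0.0108, 0.0903], 0.86)]
side slip_jar [([0.5165, -0.2569, -0.0004], 0.96), ([0.6591, -0.1072, 0.0692], 0.72)]
side bird [([0.794, -0.0504, 0.0004], 0.55), ([0.6361, -0.4943, -0.0005], 0.34)]
side small_pumpkin [([0.4304, 0.1942, -0.0008], 0.76), ([0.6953, 0.1273, 0.1415], 0.2)]
side water_cup [([0.5537, 0.215, -0.0023], 0.89)]
side glaze_jar [([0.6609, 0.4809, -0.0005], 0.79), ([0.4284, 0.1891, -0.001], 0.17)]
side gourd_lid [([0.4275, 0.4392, -0.001], 0.8)]
```

View pics/top0.png

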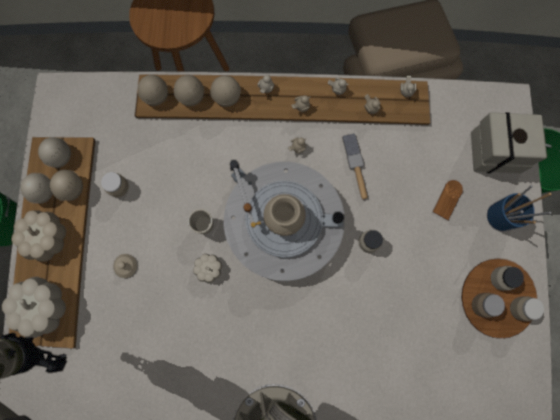

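View pics/side0.png

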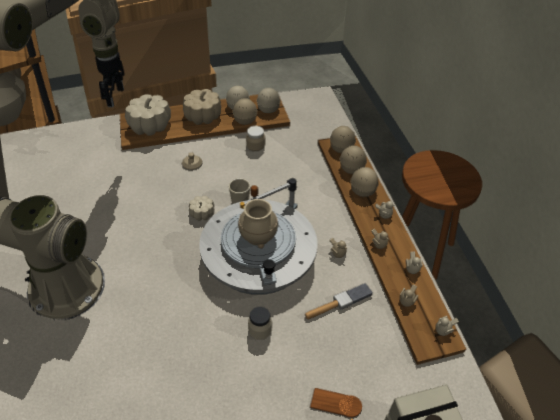

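The top view shows the pot at (283,213), the knob at (338,217), the grip at (248,208) and the pivot at (235,165). The side view agrees with it. The measured radii (knob 139 mm, grip 130 mm) match the given sizes, so I'll go above the needle grip.

Run:
```python
from h import *
print(to_tool([.574,.083,.25]).round(1))
```

```text
[-503.5 -287.2  -18.7]
```

>>> move_arm:
  targets:
    - [[-50,-29,-19],[0,0,0.9],-1]
    - [[-100,-57,-19],[0,0,1.8],-1]
    - [[-150,-86,-19],[0,0,2.7],-1]
    - [[-200,-115,-19],[0,0,3.6],-1]
    - [[-250,-143,-19],[0,0,4.5],-1]

```text
clock: 2.02
tcp_pos: [0.3921, 0.3087, 0.2506]
orientation: [0.0, 0.551, 0.835, 0.0]
wrist_force: [0.2, 0.3, -0.1]
finger_gap: 0.0855
grip_force: 0.0
```

Run:
```python
from h import *
s=st();t,r=tool();y=r.apply([0,1,0]);print(t.round(4),np.degrees(np.arctan2(y[1],y[0])),np.round(s["joint_pos"],3),s["clock"],to_tool([.574,.083,.25]).round(1))
```

```text
[0.3921 0.3087 0.2506] 23.18600742311151 [ 0.506  0.16  -0.106  1.304  0.     1.672] 2.025 [-279.1   78.4    0.6]
```

>>> move_arm:
  targets:
    - [[-56,16,0],[0,0,0.1],-1]
    - [[-112,31,0],[0,0,0.2],-1]
    - [[-167,47,0],[0,0,0.3],-1]
    - [[-223,63,0],[0,0,0.3],-1]
    - [[-279,78,0],[0,0,0.3],-1]

```text
clock: 2.65
tcp_pos: [0.5749, 0.0836, 0.2504]
orientation: [0.0, 0.57, 0.821, 0.0]
wrist_force: [0.5, 1.7, 0.4]
finger_gap: 0.0853
grip_force: 0.0
```

```bash
cat >> h.py <<'E'
def yaw():
    y=tool()[1].apply([0,1,0]); return np.degrees(np.arctan2(y[1],y[0]))
def look(names,cams=("wrist","top","side"),save=None):
    for c in cams:
        p=env.read_camera(c)
        if save: cv2.imwrite(f"pics/{save}_{c}.png",p["pixels"][:,:,::-1])
        for k in names: print(c,k,[(np.round(d["centre"],4).tolist(),round(d["confidence"],2)) for d in env.landmark_of(k,p)[:1]])
E
python3 - <<'E'
from h import *
print(tool()[0].round(4),yaw(),st()["joint_pos"])
look(["needle_grip","needle_pivot"],save="a")
E
```

```text
[0.5749 0.0836 0.2504] 20.461051123780653 [6.16940907e-03 3.20407585e-01 1.02657596e-01 1.35250556e+00
 2.85429163e-04 1.21985308e+00]
wrist needle_grip [([0.5734, 0.0778, 0.1739], 0.82)]
wrist needle_pivot [([0.6967, 0.1236, 0.1449], 0.86)]
top needle_grip []
top needle_pivot []
side needle_grip [([0.5727, 0.087, 0.1784], 0.78)]
side needle_pivot [([0.6974, 0.1288, 0.1417], 0.62)]
```

View pics/a_wrist.png

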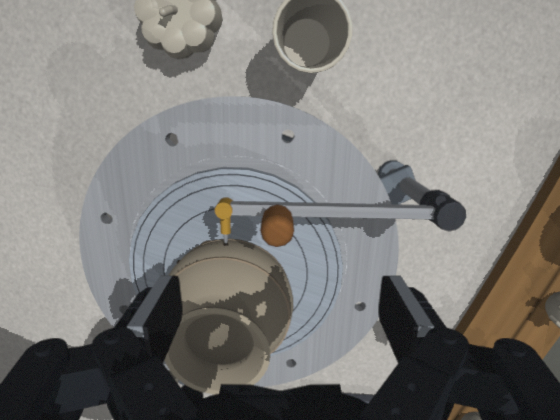

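The wrist view shows the grip at (277,225), with the orange needle holder at (224,210) at the bar's end. One finger would come down on that holder if I close along the bar, so I'll close at about 45° to the bar. I'll check the grip's position by ray.

```bash
cat >> h.py <<'E'
def ray(p,uv,z,pose=None):
    f=p["pixels"].shape[0]/2/np.tan(np.radians(p["fovy"])/2)
    K=np.array([[f,0,p["cx"]],[0,f,p["cy"]],[0,0,1]])
    a=cv2.undistortPoints(np.array([[uv]],float),K,np.array(p["dist_coeffs"]))[0,0]
    d=np.array([a[0],-a[1],-1.])
    if "mount" in p:
        t,r=pose; M=np.eye(4);M[:3,:3]=r.as_matrix();M[:3,3]=t; T=M@p["mount"]
    else: T=np.linalg.inv(p["extrinsics"])
    o=T[:3,3]; d=T[:3,:3]@d; return o+d*(z-o[2])/d[2]
E
python3 - <<'E'
from h import *
q=tool(); p=env.read_camera("wrist"); im=p["pixels"]
hsv=cv2.cvtColor(im,cv2.COLOR_RGB2HSV); m=(hsv[...,0]<14)&(hsv[...,1]>130)
m[:190]=0;m[260:]=0;m[:,:255]=0;m[:,300:]=0
v,u=np.nonzero(m);print(u.min(),u.max(),v.min(),v.max(),u.mean(),v.mean())
print("grip",ray(p,(u.mean(),v.mean()),.176,q).round(4), "pivot top",ray(p,(449,211),.147,q).round(4))
top=env.read_camera("top");sd=env.read_camera("side")
for c in (top,sd):
    m=[d for d in env.regions_of("plunger_knob",c)[:1]]
    for d in m: v,u=np.nonzero(d["mask"]);print(d["confidence"],u.min(),u.max(),v.min(),v.max())
print("knob top ray",ray(top,(338,217),.142),ray(sd,(269,266),.142))
print("tool->grip",to_tool([.5735,.082,.25]))
E
```

```text
263 293 210 250 278.0978260869565 228.125
grip [0.573  0.0809 0.176 ] pivot top [0.6937 0.1287 0.147 ]
knob top ray [ 0.55797587 -0.15267764  0.142     ] [ 0.55912083 -0.16055493  0.142     ]
tool->grip [-3.61458412 -1.40052357  0.52131669]
```

>>> move_arm:
  targets:
    - [[-4,-1,0],[0,0,1],-1]
    - [[-4,-1,0],[0,0,2],-1]
    - [[-4,-1,0],[0,0,3],-1]
    - [[-4,-1,0],[0,0,4],-1]
    - [[-4,-1,30],[0,0,4.5],-1]

```text
clock: 3.98
tcp_pos: [0.576, 0.0814, 0.2224]
orientation: [0.001, 0.842, 0.539, 0.002]
wrist_force: [-0.1, 1.6, -0.4]
finger_gap: 0.0853
grip_force: 0.0
```

Run:
```python
from h import *
print(yaw(),to_tool([.5735,.082,.157]))
look(["needle_grip"],cams=["wrist","side"],save="b")
```

```text
-24.71682721968885 [-0.65086443 -2.84452132 65.41719357]
wrist needle_grip [([0.574, 0.0767, 0.1754], 0.78)]
side needle_grip []
```

View pics/b_wrist.png

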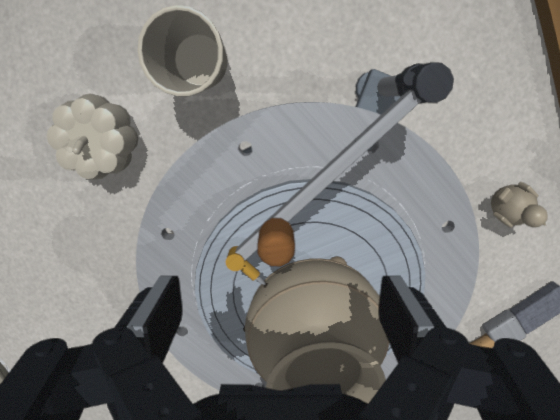

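The wrist view shows the grip centred at (277,242) between the fingers at (165,310) and (405,310). By geometry both finger paths clear the pot by more than 20 mm. Descending.

>>> move_arm:
  targets:
    - [[-1,-3,30],[0,0,0],-1]
    - [[-1,-3,55],[0,0,0],-1]
    - [[-1,-3,65],[0,0,0],-1]
    - [[-1,-3,65],[0,0,0],0.3]
    - [[-1,-3,65],[0,0,0],0.3]

```text
clock: 4.8
tcp_pos: [0.572, 0.0815, 0.1567]
orientation: [0.001, 0.841, 0.541, 0.001]
wrist_force: [0.9, 0.6, 0.2]
finger_gap: 0.0517
grip_force: 0.0
```

>>> move_arm:
  targets:
    - [[0,0,0],[0,0,0],1]
    - [[0,0,0],[0,0,0],1]
    - [[0,0,0],[0,0,0],1]
    - [[0,0,0],[0,0,0],1]
  squeeze: 30

```text
clock: 5.3
tcp_pos: [0.572, 0.0815, 0.1563]
orientation: [0.001, 0.841, 0.541, 0.001]
wrist_force: [0.4, 0.4, 5.2]
finger_gap: 0.0207
grip_force: 29.5
```

```bash
cat >> h.py <<'E'
def arc(c,angs):
    t,r=tool()
    for a in angs:
        v=t-[c[0],c[1],t[2]]; p=np.array([c[0],c[1],t[2]])+R.from_euler("z",a).apply(v)
        print(a,r.inv().apply(p-t).dot(np.eye(3)*1000).round(1),"az",round(-np.degrees(a)/10,2))
E
python3 -c "
from h import *
arc((.695,.1283),[-.09,-.18,-.27,-.36,-.45])"
```

```text
-0.09 [ 8.7 -8.  -0. ] az 0.52
-0.18 [ 18.1 -15.3  -0. ] az 1.03
-0.27 [ 28.1 -21.6  -0. ] az 1.55
-0.36 [ 38.6 -27.1  -0. ] az 2.06
-0.45 [ 49.5 -31.5  -0. ] az 2.58
```

>>> move_arm:
  targets:
    - [[9,-8,0],[0,0,0.5],1]
    - [[18,-15,0],[0,0,1],1]
    - [[28,-22,0],[0,0,1.5],1]
    - [[39,-27,0],[0,0,2],1]
    - [[49,-31,0],[0,0,2.5],1]

```text
clock: 5.92
tcp_pos: [0.5657, 0.1388, 0.1564]
orientation: [0.001, 0.939, 0.344, 0.002]
wrist_force: [5.8, -2.3, 1.8]
finger_gap: 0.0206
grip_force: 29.5
```

Run:
```python
from h import *
s=st();print(s["wrist_force"],s["finger_gap"])
look(["needle_grip","needle_pivot"],save="c")
```

```text
[ 5.82661659 -2.30133874  1.75186867] 0.020553782527642894
wrist needle_grip [([0.5684, 0.1373, 0.1753], 0.78)]
wrist needle_pivot [([0.6981, 0.124, 0.1424], 0.81)]
top needle_grip []
top needle_pivot [([0.6948, 0.1253, 0.1413], 0.68)]
side needle_grip [([0.5687, 0.1452, 0.18], 0.83)]
side needle_pivot [([0.6972, 0.126, 0.1425], 0.9)]
```

>>> move_arm:
  targets:
    - [[0,0,0],[0,0,0],-1]
    - [[0,0,0],[0,0,0],-1]
    - [[0,0,0],[0,0,0],-1]
    - [[0,0,-55],[0,0,0],-1]
    - [[0,0,-110],[0,0,0],-1]

```text
clock: 7.0
tcp_pos: [0.5623, 0.1389, 0.2656]
orientation: [-0.0, 0.938, 0.346, -0.001]
wrist_force: [0.6, -0.1, -0.1]
finger_gap: 0.0851
grip_force: 0.0
```

Run:
```python
from h import *
print(yaw(),to_tool([.563,-.153,.25]))
look(["needle_grip"],["wrist"])
```

```text
-49.52355696192046 [-188.92129285  222.55726352   15.62360863]
wrist needle_grip [([0.5658, 0.1388, 0.1744], 0.91)]
```

>>> move_arm:
  targets:
    - [[-38,45,0],[0,0,-1],-1]
    - [[-76,89,0],[0,0,-2],-1]
    - [[-113,134,0],[0,0,-3],-1]
    - [[-151,178,0],[0,0,-4],-1]
    - [[-189,223,10],[0,0,-5],-1]

```text
clock: 7.72
tcp_pos: [0.5642, -0.1541, 0.2556]
orientation: [0.0, 0.703, 0.711, 0.0]
wrist_force: [1.3, -0.9, 0.7]
finger_gap: 0.0855
grip_force: 0.0
```

Run:
```python
from h import *
print(yaw(),tool()[0],st()["joint_pos"].round(2) if hasattr(st()["joint_pos"],"round") else st()["joint_pos"])
q=tool();look(["plunger_knob","wheel_axis","next_hole"],save="d")
```

```text
0.6638228182855415 [ 0.56424159 -0.1541116   0.25562567] [-0.4   0.33  0.12  1.37  0.    1.16]
wrist plunger_knob [([0.5635, -0.1516, 0.1258], 0.89)]
wrist wheel_axis [([0.5649, -0.0154, 0.075], 0.92)]
wrist next_hole [([0.6621, -0.1107, 0.0696], 0.96)]
top plunger_knob []
top wheel_axis [([0.5655, -0.0145, 0.0673], 0.93)]
top next_hole [([0.6629, -0.1109, 0.0695], 0.98)]
side plunger_knob [([0.5597, -0.1516, 0.1293], 0.48)]
side wheel_axis [([0.5654, -0.0136, 0.0662], 0.82)]
side next_hole [([0.6586, -0.1082, 0.0694], 0.64)]
```

View pics/d_wrist.png

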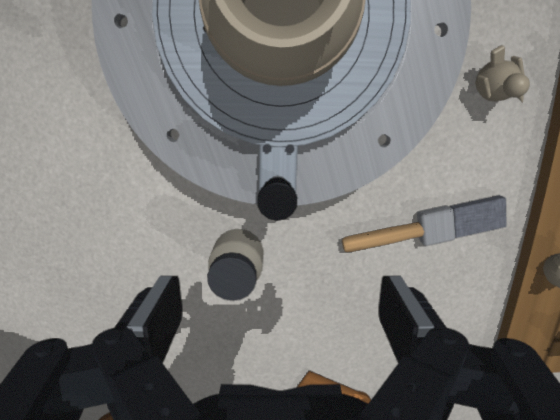

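The wrist view shows the knob at (277,198), centred between the fingers, and the next hole at (384,141). The slip jar at (235,268) is clear and lower. Descending on the knob.

>>> move_arm:
  targets:
    - [[2,-1,55],[0,0,0],-1]
    - [[2,-1,105],[0,0,0],-1]
    - [[2,-1,140],[0,0,0],-1]
    - [[2,-1,147],[0,0,0],0.1]
    - [[2,-1,147],[0,0,0],0.1]

```text
clock: 8.95
tcp_pos: [0.5636, -0.1502, 0.1091]
orientation: [0.0, 0.705, 0.709, 0.0]
wrist_force: [-0.2, -0.4, 0.2]
finger_gap: 0.0516
grip_force: 0.0
```

>>> move_arm:
  targets:
    - [[0,0,0],[0,0,0],1]
    - [[0,0,0],[0,0,0],1]
    - [[0,0,0],[0,0,0],1]
    - [[0,0,0],[0,0,0],1]
  squeeze: 60

```text
clock: 9.45
tcp_pos: [0.5635, -0.1509, 0.1108]
orientation: [0.001, 0.705, 0.709, 0.0]
wrist_force: [-3.3, 0.1, 4.8]
finger_gap: 0.0292
grip_force: 58.7
```

Run:
```python
from h import *
print(yaw(),tool()[0],st()["wrist_force"],st()["finger_gap"])
look(["plunger_knob"],["wrist","side"],save="e")
```

```text
0.28994020528018716 [ 0.56353463 -0.15086818  0.11081959] [-3.31848308  0.062125    4.79840404] 0.029215635244973136
wrist plunger_knob [([0.5612, -0.1532, 0.1245], 0.71)]
side plunger_knob [([0.4302, 0.4403, 0.0015], 0.54)]
```

>>> move_arm:
  targets:
    - [[0,0,-4],[0,0,0],1]
    - [[0,0,-8],[0,0,0],1]
    - [[0,0,-12],[0,0,0],1]
    - [[0,0,-14],[0,0,0],1]
    - [[0,0,-14],[0,0,0],1]

```text
clock: 10.28
tcp_pos: [0.563, -0.1507, 0.122]
orientation: [-0.0, 0.705, 0.709, -0.0]
wrist_force: [0.4, -4.2, -13.1]
finger_gap: 0.0294
grip_force: 60.0
```

Run:
```python
from h import *
print(yaw(),tool()[0],st()["wrist_force"],st()["finger_gap"])
look(["plunger_knob"],["wrist","side"],save="f")
arc((.564,-.0135),[.157,.314,.471,.628,.785])
```

```text
0.2835792786536696 [ 0.5630212  -0.15068314  0.12202596] [  0.37252464  -4.16879194 -13.09314987] 0.029422160790924485
wrist plunger_knob [([0.5658, -0.152, 0.1346], 0.83)]
side plunger_knob [([0.5581, -0.1516, 0.1412], 0.57)]
0.157 [ 1.4 21.5 -0. ] az -0.9
0.314 [ 6.2 42.4 -0. ] az -1.8
0.471 [14.2 62.4 -0. ] az -2.7
0.628 [25.2 80.9 -0.1] az -3.6
0.785 [38.9 97.4 -0.1] az -4.5
```

View pics/f_wrist.png

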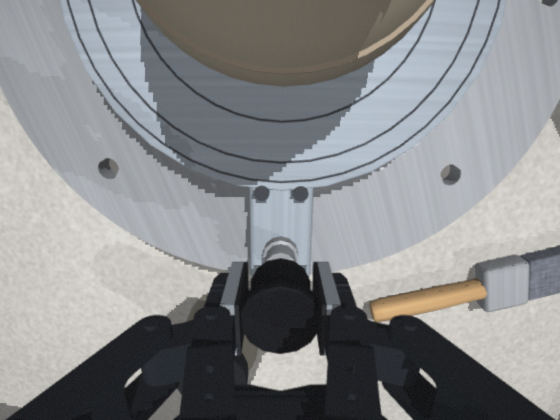

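The knob sits at (281,305) between the pads, with the bare plunger stem showing below it at (281,248). A wrist force of −13 N fits a lift of about 12–14 mm. Turning the wheel 45° with 1.5 mm more lift.

>>> move_arm:
  targets:
    - [[0,0,-1.5],[0,0,0],1]
    - [[0.5,11,-1.5],[0,0,-0.5],1]
    - [[2,22,-1.5],[0,0,-0.9],1]
    - [[6.5,42.5,-1.5],[0,0,-1.8],1]
    - [[15,63,-1.5],[0,0,-2.7],1]

```text
clock: 11.1
tcp_pos: [0.6268, -0.1356, 0.1235]
orientation: [0.0, 0.518, 0.855, -0.0]
wrist_force: [2.0, -4.0, -12.6]
finger_gap: 0.0292
grip_force: 60.4
```

Run:
```python
from h import *
print(yaw(),tool()[0],st()["wrist_force"],st()["finger_gap"])
look(["plunger_knob"],["wrist","side"])
c=np.array([.5635,-.0125]);R0=.139
for a in (-56,-50.,-45.2): a0=np.radians(a);print(a,to_tool([c[0]+R0*np.cos(a0),c[1]+R0*np.sin(a0),tool()[0][2]]))
```

```text
27.543596404185877 [ 0.62680938 -0.13555767  0.12354792] [  2.03215782  -4.01746726 -12.58081641] 0.02923115762358291
wrist plunger_knob [([0.6242, -0.1353, 0.138], 0.56)]
side plunger_knob [([0.6272, -0.1351, 0.1398], 0.62)]
-56 [ 2.81238382e-01  1.62165350e+01 -4.34401908e-03]
-50.0 [ 2.72475418e+00  3.05592723e+01 -1.03419348e-02]
-45.2 [ 5.75120536e+00  4.18004241e+01 -1.61344410e-02]
```

>>> move_arm:
  targets:
    - [[0.3,16,0],[0,0,-0.7],1]
    - [[2.5,30,0],[0,0,-1.2],1]
    - [[5,38,0],[0,0,-1.6],1]
    - [[5.8,41.5,0],[0,0,-1.75],1]
    - [[5.8,41.5,0],[0,0,-1.75],1]

```text
clock: 11.92
tcp_pos: [0.6612, -0.1107, 0.1233]
orientation: [0.0, 0.384, 0.923, 0.0]
wrist_force: [3.4, -3.9, -12.0]
finger_gap: 0.0293
grip_force: 60.8
```

Run:
```python
from h import *
t=tool()[0]
print(yaw(),t,st()["wrist_force"],st()["finger_gap"])
look(["plunger_knob","wheel_axis"],["wrist","side","top"],save="g")
for c in [(.5635,-.0125),(.5645,-.0135)]: print(np.degrees(np.arctan2(t[1]-c[1],t[0]-c[0])),np.hypot(t[1]-c[1],t[0]-c[0]))
```

```text
44.84145874099804 [ 0.66115073 -0.11072635  0.1233319 ] [  3.44065848  -3.886114   -11.99560811] 0.029272542868206745
wrist plunger_knob [([0.6657, -0.108, 0.1374], 0.71)]
wrist wheel_axis []
side plunger_knob [([0.6616, -0.1138, 0.1382], 0.36)]
side wheel_axis [([0.6599, -0.112, 0.1411], 0.75)]
top plunger_knob []
top wheel_axis [([0.5628, -0.0133, 0.0704], 0.77)]
-45.16837541995317 0.13850660989358807
-45.170112339398955 0.13709240250077126
```

>>> move_arm:
  targets:
    - [[0,0,4],[0,0,0],1]
    - [[0,0,7],[0,0,0],1]
    - [[0,0,10],[0,0,0],1]
    - [[0,0,12],[0,0,0],1]
    - [[0,0,12],[0,0,0],1]

```text
clock: 13.0
tcp_pos: [0.6609, -0.111, 0.1123]
orientation: [0.001, 0.384, 0.923, 0.0]
wrist_force: [3.5, -4.2, -8.0]
finger_gap: 0.0292
grip_force: 61.1
```

>>> move_arm:
  targets:
    - [[0,0,2],[0,0,0],1]
    - [[0,0,3.5],[0,0,0],1]
    - [[0,0,3.5],[0,0,0],1]

```text
clock: 13.38
tcp_pos: [0.6614, -0.1108, 0.1109]
orientation: [0.002, 0.384, 0.923, 0.0]
wrist_force: [0.3, -2.2, 6.6]
finger_gap: 0.029
grip_force: 62.1
```

Same height and force (+6.6 N) as when I first gripped the knob at home, so the pin looks seated. I'll test the lock with a small sideways nudge before letting go.

>>> move_arm:
  targets:
    - [[0,3,0],[0,0,0],1]
    - [[0,5,0],[0,0,0],1]
    - [[0,5,0],[0,0,0],1]

```text
clock: 13.75
tcp_pos: [0.6621, -0.1101, 0.1108]
orientation: [0.0, 0.385, 0.923, -0.003]
wrist_force: [-8.8, -10.1, 10.4]
finger_gap: 0.0289
grip_force: 62.5
```

>>> move_arm:
  targets:
    - [[0,-5,0],[0,0,0],1]
    - [[0,-5,0],[0,0,0],1]
    - [[0,-5,0],[0,0,0],-1]
    - [[0,-5,0],[0,0,0],-1]
    - [[0,-5,0],[0,0,0],-1]

```text
clock: 14.38
tcp_pos: [0.66, -0.1104, 0.108]
orientation: [-0.001, 0.384, 0.923, 0.0]
wrist_force: [0.2, 0.1, -0.4]
finger_gap: 0.0817
grip_force: 0.0
```

>>> move_arm:
  targets:
    - [[0,0,-40],[0,0,0],-1]
    - [[0,0,-90],[0,0,0],-1]
    - [[0,0,-150],[0,0,0],-1]
    - [[0,0,-150],[0,0,0],-1]

```text
clock: 14.88
tcp_pos: [0.6628, -0.1113, 0.2647]
orientation: [0.005, 0.384, 0.923, 0.001]
wrist_force: [0.5, -0.4, -0.6]
finger_gap: 0.0852
grip_force: 0.0
```

Run:
```python
from h import *
t=tool()[0]
print(yaw(),t)
look(["plunger_knob","wheel_axis","next_hole","needle_grip"],["wrist","side","top"],save="k")
print(to_tool([.5625,.139,.265]))
```

```text
44.82122384780029 [ 0.6628218  -0.11131847  0.2647035 ]
wrist plunger_knob [([0.6651, -0.1107, 0.1257], 0.65)]
wrist wheel_axis [([0.5635, -0.0149, 0.0746], 0.68)]
wrist next_hole [([0.6618, -0.1114, 0.0681], 0.7)]
wrist needle_grip []
side plunger_knob [([0.6594, -0.1119, 0.1282], 0.55)]
side wheel_axis [([0.5641, -0.0171, 0.0707], 0.9)]
side next_hole [([0.6611, -0.1087, 0.0674], 0.56)]
side needle_grip []
top plunger_knob []
top wheel_axis [([0.6434, -0.4984, 0.0007], 0.24)]
top next_hole []
top needle_grip [([0.5656, 0.1412, 0.1773], 0.81)]
[246.26367274 106.66206623  -6.57171605]
```

View pics/k_wrist.png

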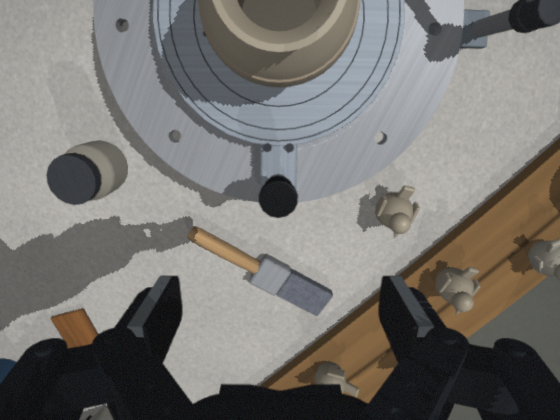

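The knob is at (278,196), in the same picture position and at home height (126–128 mm) over the next hole. It didn't give under a 13 N nudge, so the wheel is locked. Back to the needle grip.

>>> move_arm:
  targets:
    - [[49,22,-5],[0,0,1],-1]
    - [[98,43,-10],[0,0,2],-1]
    - [[148,65,-10],[0,0,3],-1]
    - [[197,87,-10],[0,0,4],-1]
    - [[246,108,-7],[0,0,5],-1]

```text
clock: 16.25
tcp_pos: [0.5631, 0.1413, 0.266]
orientation: [0.0, 0.74, 0.672, 0.001]
wrist_force: [1.1, 0.6, 0.1]
finger_gap: 0.0854
grip_force: 0.0
```

>>> move_arm:
  targets:
    - [[0,0,0],[0,0,1],-1]
    - [[0,0,0],[0,0,2],-1]
    - [[0,0,0],[0,0,3],-1]
    - [[0,0,0],[0,0,4],-1]
    - [[0,0,0],[0,0,4.4],-1]

```text
clock: 16.88
tcp_pos: [0.5637, 0.1398, 0.2657]
orientation: [0.0, 0.938, 0.347, 0.0]
wrist_force: [-0.0, 0.0, -0.3]
finger_gap: 0.0856
grip_force: 0.0
```

Run:
```python
from h import *
print(yaw(),tool()[0],to_tool([.5655,.139,.157]))
look(["needle_grip","needle_pivot"],["wrist","side"],save="m")
```

```text
-49.36940538224862 [0.56366566 0.13983928 0.26568762] [  0.7951517    1.80972678 108.68836684]
wrist needle_grip [([0.5656, 0.1377, 0.1722], 0.79)]
wrist needle_pivot [([0.6951, 0.1222, 0.1438], 0.61)]
side needle_grip [([0.5682, 0.1449, 0.1755], 0.75)]
side needle_pivot [([0.6964, 0.1287, 0.143], 0.82)]
```

View pics/m_wrist.png

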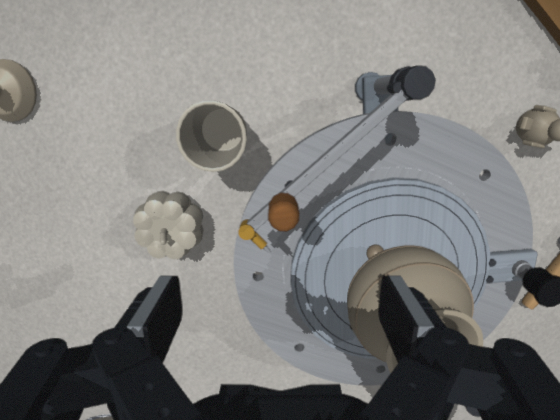

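The wrist view shows the grip at (284,212), between the fingers. The knob is locked at (545,285), and the needle at (265,245) is well clear of the pot. Descending and gripping.

>>> move_arm:
  targets:
    - [[1,1,50],[0,0,0],-1]
    - [[1,1,90],[0,0,0],-1]
    - [[1,1,109],[0,0,0],-1]
    - [[1,1,109],[0,0,0],0.3]
    - [[1,1,109],[0,0,0],0.3]

```text
clock: 17.8
tcp_pos: [0.5657, 0.1398, 0.1575]
orientation: [0.0, 0.937, 0.349, 0.001]
wrist_force: [1.1, 0.2, 0.2]
finger_gap: 0.0516
grip_force: 0.0
```

>>> move_arm:
  targets:
    - [[0,0,0],[0,0,0],1]
    - [[0,0,0],[0,0,0],1]
    - [[0,0,0],[0,0,0],1]
    - [[0,0,0],[0,0,0],1]
  squeeze: 30

```text
clock: 18.3
tcp_pos: [0.5661, 0.1397, 0.1578]
orientation: [0.0, 0.937, 0.349, 0.001]
wrist_force: [0.7, 0.1, 7.1]
finger_gap: 0.0208
grip_force: 29.7
```

```bash
python3 -c "
from h import *
print(yaw(),tool()[0],st()['wrist_force'])
arc((.695,.1283),[.1,.2,.3,.38,.41,.44,.47])"
```

```text
-49.20589815115627 [0.56610661 0.13969101 0.1578185 ] [0.72495625 0.14100352 7.10409427]
0.1 [-8.8  9.5 -0. ] az -0.57
0.2 [-16.6  19.8  -0. ] az -1.15
0.3 [-23.4  30.8  -0. ] az -1.72
0.38 [-28.   40.1   0. ] az -2.18
0.41 [-29.5  43.6   0. ] az -2.35
0.44 [-31.   47.2   0. ] az -2.52
0.47 [-32.3  50.9   0. ] az -2.69
```

>>> move_arm:
  targets:
    - [[-5,5,0],[0,0,-0.3],1]
    - [[-9,9.5,0],[0,0,-0.6],1]
    - [[-17,20,0],[0,0,-1.1],1]
    - [[-23,31,0],[0,0,-1.7],1]
    - [[-28,40,0],[0,0,-2.2],1]

```text
clock: 18.92
tcp_pos: [0.5697, 0.0903, 0.1578]
orientation: [0.0, 0.853, 0.522, -0.0]
wrist_force: [-2.2, -2.9, 7.7]
finger_gap: 0.0208
grip_force: 29.8
```

```bash
python3 -c "
from h import *
t=tool()[0];print(yaw(),t,st()['wrist_force'],np.degrees(np.arctan2(t[1]-.1283,t[0]-.695)))
arc((.695,.1283),[.02,.04,.06,.08])"
```

```text
-27.0578435674875 [0.5696543  0.09034387 0.15781683] [-2.18035723 -2.94719817  7.74018278] -163.15307780935643
0.02 [-1.9  1.8  0. ] az -0.11
0.04 [-3.7  3.7  0. ] az -0.23
0.06 [-5.5  5.6  0. ] az -0.34
0.08 [-7.3  7.6  0. ] az -0.46
```

>>> move_arm:
  targets:
    - [[-2,2,0],[0,0,-0.1],1]
    - [[-3.7,3.7,0],[0,0,-0.2],1]
    - [[-4.5,4.5,0],[0,0,-0.3],1]
    - [[-4.5,4.5,0],[0,0,-0.3],1]

```text
clock: 19.42
tcp_pos: [0.5715, 0.0841, 0.1578]
orientation: [0.001, 0.84, 0.543, -0.0]
wrist_force: [-3.0, -3.2, 9.7]
finger_gap: 0.0213
grip_force: 29.9
```

>>> move_arm:
  targets:
    - [[-0.7,0.7,0],[0,0,0],1]
    - [[-1.4,1.4,0],[0,0,0],1]
    - [[-1.4,1.4,0],[0,0,0],1]

```text
clock: 19.8
tcp_pos: [0.5719, 0.0827, 0.1578]
orientation: [0.0, 0.84, 0.543, -0.0]
wrist_force: [-4.6, -2.3, 8.2]
finger_gap: 0.0206
grip_force: 30.0
```

>>> move_arm:
  targets:
    - [[-0.7,0.7,0],[0,0,0],1]
    - [[-1.4,1.4,0],[0,0,0],1]
    - [[-1.4,1.4,0],[0,0,0],1]

```text
clock: 20.18
tcp_pos: [0.5724, 0.0813, 0.1578]
orientation: [-0.0, 0.839, 0.543, -0.0]
wrist_force: [-6.0, -0.7, 9.4]
finger_gap: 0.021
grip_force: 30.1
```

>>> move_arm:
  targets:
    - [[-0.7,0.7,0],[0,0,0],1]
    - [[-1.4,1.4,0],[0,0,0],1]
    - [[-1.4,1.4,0],[0,0,0],1]

```text
clock: 20.55
tcp_pos: [0.5728, 0.0799, 0.1577]
orientation: [-0.001, 0.839, 0.544, -0.0]
wrist_force: [-5.5, 0.5, 9.1]
finger_gap: 0.0207
grip_force: 30.1
```

Run:
```python
from h import *
print(tool()[0],st()["wrist_force"],st()["ft_torque"])
look(["needle_grip","needle_pivot"],["wrist","side"],save="n")
```

```text
[0.57284721 0.07993603 0.15774169] [-5.45638357  0.46169539  9.09593418] [0.158577   1.05581561 0.33390574]
wrist needle_grip [([0.5737, 0.0821, 0.1747], 0.73)]
wrist needle_pivot [([0.6984, 0.1243, 0.1451], 0.8)]
side needle_grip [([0.5733, 0.0885, 0.1782], 0.53)]
side needle_pivot [([0.6951, 0.1261, 0.1426], 0.88)]
```

View pics/n_wrist.png

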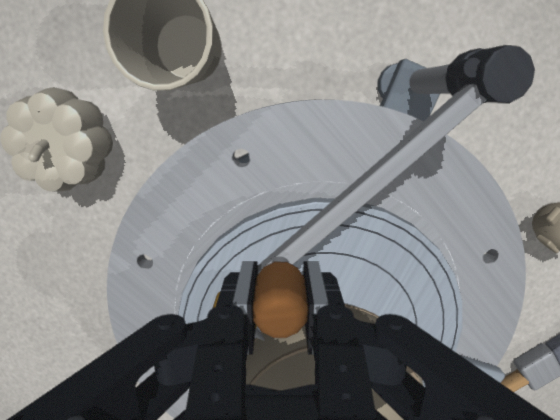

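The wrist view shows the grip at (280,300) in the pads, and the bar running up to the pivot at (500,72). The needle itself is hidden, so I'll compare the bar's world angle with that in the first pictures.

```bash
cat > bar.py <<'E'
from h import *
def bar(img,p,pose,a,b):
    g=cv2.cvtColor(img,cv2.COLOR_BGR2GRAY); L=cv2.createLineSegmentDetector().detect(g)[0][:,0]
    a=np.array(a,float);b=np.array(b,float);d=(b-a)/np.linalg.norm(b-a);n=np.array([-d[1],d[0]])
    for s in L:
        P,Q=s[:2],s[2:]
        if np.linalg.norm(P-Q)<60 or max(abs((P-a)@n),abs((Q-a)@n))>14: continue
        if (Q-P)@d<0: P,Q=Q,P
        w=ray(p,Q,.147,pose)-ray(p,P,.147,pose); print(round(np.linalg.norm(P-Q)),round(((P+Q)/2-a)@n,1),"angle",round(np.degrees(np.arctan2(w[1],w[0])),2))
E
python3 - <<'E'
from bar import *
p=env.read_camera("wrist")
def pose(t,q): return np.array(t),R.from_quat([q[1],q[2],q[3],q[0]])
ya=lambda y: R.from_matrix(np.array([[np.sin(y),np.cos(y),0],[-np.cos(y),np.sin(y),0],[0,0,-1.]]))
print("a");bar(cv2.imread("pics/a_wrist.png"),p,(np.array([.5749,.0836,.2504]),ya(np.radians(20.461))),(240,211),(430,213))
print("b");bar(cv2.imread("pics/b_wrist.png"),p,(np.array([.576,.0814,.2224]),ya(np.radians(-24.717))),(245,250),(415,95))
print("m");bar(cv2.imread("pics/m_wrist.png"),p,(np.array([.56367,.13984,.26569]),ya(np.radians(-49.369))),(250,225),(405,95))
print(yaw(),"n");bar(cv2.imread("pics/n_wrist.png"),p,tool(),(282,265),(475,93))
E
```

```text
aTraceback (most recent call last):
  File "<stdin>", line 5, in <module>
  File "<stdin>", line 4, in <lambda>
  File "scipy/spatial/transform/_rotation.pyx", line 1143, in scipy.spatial.transform._rotation.Rotation.from_matrix
ValueError: Non-positive determinant (left-handed or null coordinate frame) in rotation matrix 0: [[ 0.34956973  0.93691035  0.        ]
 [-0.93691035  0.34956973  0.        ]
 [ 0.          0.         -1.        ]].
```

Run:
```python
from bar import *
p=env.read_camera("wrist")
ya=lambda y: R.from_matrix(np.array([[-np.sin(y),np.cos(y),0],[np.cos(y),np.sin(y),0],[0,0,-1.]]))
print("a");bar(cv2.imread("pics/a_wrist.png"),p,(np.array([.5749,.0836,.2504]),ya(np.radians(20.461))),(240,211),(430,213))
print("b");bar(cv2.imread("pics/b_wrist.png"),p,(np.array([.576,.0814,.2224]),ya(np.radians(-24.717))),(245,250),(415,95))
print("m");bar(cv2.imread("pics/m_wrist.png"),p,(np.array([.56367,.13984,.26569]),ya(np.radians(-49.369))),(250,225),(405,95))
print(yaw(),"n");bar(cv2.imread("pics/n_wrist.png"),p,tool(),(282,265),(475,93))
```

```text
a
101 4.8 angle 19.23
86 -5.9 angle 19.16
69 -9.6 angle 19.62
b
62 7.0 angle 19.62
92 -9.1 angle 19.22
82 -5.8 angle 20.38
99 -5.2 angle 19.25
m
97 -5.9 angle -6.95
95 -8.9 angle -7.1
-24.120551943793142 n
130 8.0 angle 19.08
215 -8.7 angle 19.1
```

The bar is at 19.1°, against 19.2° at the start and −7° when swung out, and the tool is slightly past its original position. So the arm is on its stop. Releasing and rising.

>>> move_arm:
  targets:
    - [[0,0,0],[0,0,0],-0.2]
    - [[0,0,0],[0,0,0],-1]
    - [[0,0,0],[0,0,0],-1]
    - [[0,0,0],[0,0,0],-1]
    - [[0,0,-20],[0,0,0],-1]

```text
clock: 21.58
tcp_pos: [0.5728, 0.0795, 0.1749]
orientation: [-0.001, 0.84, 0.543, -0.002]
wrist_force: [0.1, -0.2, 0.7]
finger_gap: 0.0858
grip_force: 0.0
```

>>> move_arm:
  targets:
    - [[0,0,-40],[0,0,0],-1]
    - [[0,0,-65],[0,0,0],-1]
    - [[0,0,-65],[0,0,0],-1]
    - [[0,0,-65],[0,0,0],-1]

```text
clock: 22.08
tcp_pos: [0.5737, 0.0795, 0.2404]
orientation: [-0.0, 0.84, 0.543, -0.0]
wrist_force: [-0.3, -0.2, -0.7]
finger_gap: 0.0857
grip_force: 0.0
```

Run:
```python
from bar import *
q=tool();print(yaw(),q[0]);p=env.read_camera("wrist");im=p["pixels"][:,:,::-1].copy();cv2.imwrite("pics/z_wrist.png",im)
a=(250,250);bar(im,p,q,(245,250),(415,95))
look(["needle_grip","plunger_knob","slip_jar","bird","small_pumpkin","water_cup"],["wrist","side"])
```

```text
-24.194587337270757 [0.57366607 0.07949927 0.24041676]
135 -12.0 angle 19.1
wrist needle_grip [([0.5705, 0.078, 0.1704], 0.66)]
wrist plunger_knob []
wrist slip_jar []
wrist bird [([0.7941, -0.0497, -0.0022], 0.68)]
wrist small_pumpkin [([0.4278, 0.1962, -0.0036], 0.69)]
wrist water_cup [([0.5553, 0.219, 0.0019], 0.86)]
side needle_grip [([0.5739, 0.0881, 0.1803], 0.6)]
side plunger_knob [([0.6619, -0.1149, 0.1301], 0.53)]
side slip_jar [([0.5147, -0.2588, 0.0005], 0.93)]
side bird [([0.794, -0.05, 0.0029], 0.49)]
side small_pumpkin [([0.426, 0.1929, -0.0046], 0.56)]
side water_cup [([0.5542, 0.2164, -0.0046], 0.72)]
```

View pics/z_wrist.png

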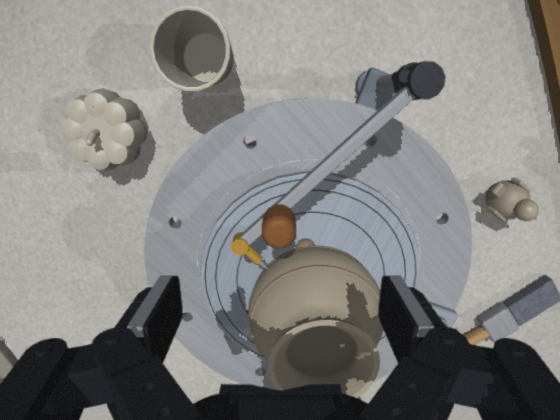

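The needle rests on the pot at (267,266) and the bar is at its start angle of 19.1°. The bystanders I checked are unmoved, and the hand is clear. Handing in.

```bash
python3 -c "
from h import *
print(env.hand_in())"
```

```text
the job is handed in; nothing more can be done
None
```

The job is handed in at about 22 s of the 54 s: the wheel is one hole counter-clockwise with the plunger home and locked, and the needle is back against the pot with the hand clear. The hand-in call gave no verdict, so this rests on my own camera and force checks.

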